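# Seat a relay in the tester's adjustable socket and switch the test on

## Task

Plug the smaller of the two box-shaped relays into the white socket block on the relay tester (it is clamped by hand somewhere along its window, so the hole must be felt for or seen) until the relay's shoulder sits flat on the block, and let go of it. Only then push the tester's lever all the way over to the side away from the robot. Leave all the other things on the table where they are.

Things in the scene. Friction and masses are not known exactly. Their poses are not given: they have to be found in the camera images.
- relay: The relay to plug in, upright on its foot: a grey box 44 (its x) x 34 (its y) x 40 mm high with an aluminium label on top, above a black rectangular plug foot 30 (x) x 20 (y) mm, 16 mm long, end edges chamfered 1 mm. Origin: centre of the foot's underside; the box spans z = 16 to 56 mm. Fits either way round (half turn). About 80 g.
- window (a point): Centre of the tester's socket window, at the height of the socket block's top face (76 mm above the table), axes as the tester's. The block is clamped by hand somewhere along y and does not move: its hole matches this point in x and yaw but lies anywhere from 14 mm on one side to 14 mm on the other along y. Its place is not measured: feel for it, or see it.
- tester: Fixed grey steel box 170 (x) x 260 (y) x 50 mm high. Origin: centre of its underside; x points from its front (robot side) to its back. Centred 62 mm to -y on its top, between low guide strips: a white socket block 58 (x) x 80 (y) x 26 mm high with a middle hole 32.8 (x) x 21.8 (y) mm, 20 mm deep, mouth chamfered 1 mm. The lever's pivot is at x -30, y +85 mm.
- lever (a joint): Angle of the tester's steel toggle lever: 0 leaning to the tester's front (-x), 1.0 leaning to its back (+x), where it stops; it stays where it is left.
- lever_tip (a point): Centre of the lever's steel ball, 26 mm across, on a 10 mm rod. It swings on a 55 mm radius about an axis along the tester's y, 72 mm above the table; upright at mid swing, with this point 127 mm up. The black housing under it, 70 (x) x 50 (y) mm, ends 75 mm above the table, its shaft boss 85 mm.
- big_relay: The larger box relay, not to be used: a grey box 62 x 54 mm, 50 mm high, on a black foot 46 x 38 mm, 16 mm long. Origin: centre of the foot's underside. Leave it alone.
- flasher: Round aluminium flasher can, 44 mm in diameter and 55 mm high, narrower at the foot. Origin: centre of its underside. Leave it alone.
- bowl: White bowl, 130 mm across the rim, 60 mm high. Origin: centre of its underside. Leave it alone.
- bottle: White plastic jar, 56 mm in diameter, 95 mm high. Origin: centre of its underside. Leave it alone.
- screwdriver: Screwdriver lying on the table along its own x. Leave it alone.
- carton: Small open cardboard box 65 x 65 mm, 45 mm high. Origin: centre of its underside. Leave it alone.

How it is judged:
On the way, in this order (a step that is already met when the one before it is completed fails the run):
1. the relay sits fully home in the socket and has been let go (z of relay in the frame of window between -0.019 and -0.013 m and x of relay in the frame of window between -0.004 and 0.004 m and y of relay in the frame of window between -0.018 and 0.018 m and angle between the x axis of relay and the x axis of window, either way round below 0.1 rad and angle between relay's own z axis and vertical below 0.06 rad and contact force between relay and the fingers below 0.3 N), for 0.2 s.
2. the lever is pushed over to the back (value of joint lever above 0.85 rad), for 0.2 s.
At the end, for the whole second after the job is handed in: Relay plugged in: foot at least 13 mm below the block's top face (16 mm is home), upright within 0.06 rad, square within 0.1 rad, released, at rest; lever above 0.85 rad (stop at 1.0). Every other thing within 30 mm of its start (all of step 1 and value of joint lever above 0.85 rad and linear speed of relay below 0.02 m/s); the robot touches nothing.
It fails at once if another relay or any other loose thing is moved more than 30 mm (distance of any of big_relay, flasher, bowl, bottle, screwdriver, carton from where it was at the start of the episode above 0.03 m).
It fails at once if the lever is pushed over before the relay is home (value of joint lever above 0.85 rad and z of relay in the frame of window above -0.01 m).
It also fails if it takes over 72 s, if anything falls off the work surface, if the arm or the gripper's body presses on something with over 40 N, if the wrist force passes 120 N, or if a joint passes its speed limit or range.

## Robot

A 6-joint arm with a two-finger parallel gripper is mounted at the origin on the work surface. World frame = base frame: x ahead of the robot, y to its left, z up, the work surface at z = 0. Lengths are in m, angles in rad, forces in N, time in s.
With the tool pointing down it reaches from about 0.225 to 0.875 m from the base axis. Payload 3.4 kg.
Tool frame: the origin (TCP) lies at the very end of the fingers, on their centre line; the grasp point (between the pads) lies 19 mm behind it; z points along the fingers, y is the line along which they close (so a half turn about z gives the same grasp; the last joint's range is limited). The gripper opens to 85 mm and grips with 20 to 120 N. Pads are 22 mm wide; open, the fingers measure 114 mm over their backs; the gripper's body (76 mm by 85 mm) begins 54 mm behind the grasp point. The pads swing forward as they close: fully open they stand 13 mm farther back than shut.
Start: joints at [1.094, 0.276, 1.505, -0, 1.361, -0.121], TCP at [0.2, 0.539, 0.231] pointing down, gripper open.
Joint ranges: [-2.89, 2.89], [-0.75, 2.08], [0.22, 2.7], [-1.18, 4.32], [0.11, 2.71], [-2.7, 2.7]. Speed limits (rad/s): [2.57, 2.57, 3.14, 3.14, 3.14, 3.14].

## Interface

Orientations are given as a unit quaternion [w, x, y, z].
In Python, from plant import r gives the robot as it stands. The module is installed in compiled form; this text tells all that it offers.
- The arm moves only by the tool send_rows, never from a script. Its arguments are lists of equal length, an entry for each row: "slide": the shift along the world's x, y, z in mm, a list of three; "spin": the turn about the world's z in rad. In form: {"slide": [[dx, dy, dz], ...], "spin": [spin, ...]}. A call has 1 to 10 rows; each row is the pose to reach, as a shift and turn from the pose commanded when the call began; what a row does not reach only later rows make up. A row lasts 1/12 s, in which the tool goes at most 41.7 mm and 7.16 degrees, less where a joint would pass 70% of its speed; a pose out of reach is approached as far as the arm can. A call with a gripper value outside its range is refused whole. "fingers" is the opening, from 0 (shut) to 1 (fully open), set as the call begins (left out, the last holds). The fingers move at their own pace and stop on an object; "grip_force" is the grip in N (left out, the last holds). Time passes only in rows, so rows that repeat a pose let the fingers close. It gives the time, the measured TCP pose, the force, the opening and the grip force at its end, in the units of the state.
- r.state(): the state, without advancing time (a new reading comes with each control period).
- r.grab_frame(name): name is "scene" or "top"; returns a dict with "pixels" (420x560x3 uint8, red, green, blue), "vertical_fov" (degrees; the focal length in pixels is half the picture's height over the tangent of half this angle, whatever the lens; pixels are square), "cx", "cy" (the principal point, pixels), "D" ([k1, k2, p1, p2, k3] as OpenCV has them; the pictures are not rectified), "pose" (4x4, takes a point from camera to world coordinates). Camera axes: x right, y down, z forward; pixel columns grow to the right and rows downward; lengths in m; the calibration is good to about 2 mm. A picture is of the moment at which its call begins. There is no depth.
- r.hand_in(): hands the job in; it is judged then, once.
The state is a dict: "t": time; "qpos": joint angles; "joint_velocities": joint speeds; "tau": joint torques, N m; "ee_pos": TCP position; "tcp_rot": TCP orientation; "wrist_force": force on the tool from outside, world axes, zero at the start; "ft_torque": the same for the moment, N m; "width": finger opening in m; "grip_force": force on a finger pad.
Only numpy, scipy, OpenCV 4.12 (cv2) and the standard library are available. Lean on these libraries where they do the work, as an engineer would, in place of code of your own. Each camera call takes 0.05 s, during which the arm holds its last target. There are 200 camera calls.

## Working session

There is one attempt and no reset: what is moved stays moved. The work goes in short steps, Python scripts to look and compute and a tool call to move; the robot and the scene stay as the last step left them, time stands still between calls to the robot, and variables do not carry over. Pictures are saved under pics/ and viewed, at most 10 in all, crops included, and the job is handed in when it is done.

Besides the shell and the picture viewer there is one more tool, called after "Call:" by a JSON object that holds its "op" and its "data". send_rows: Moves the arm, as the interface text tells. Its arguments: {"type":"object","properties":{"slide":{"type":"array","items":{"type":"array","items":{"type":"number"}}},"spin":{"type":"array","items":{"type":"number"}},"fingers":{"type":"number"},"grip_force":{"type":"number"}},"required":["slide","spin"]}

```bash
mkdir -p pics; cat > h.py <<'E'
import numpy as np, cv2, pickle
from plant import r
def grab(n,fn):
    f=r.grab_frame(n); cv2.imwrite(f'pics/{fn}.png',f['pixels'][:,:,::-1]); pickle.dump(f,open(f'pics/{fn}.pkl','wb')); return f
def load(fn): return pickle.load(open(f'pics/{fn}.pkl','rb'))
def K(f):
    h=f['pixels'].shape[0]; F=h/2/np.tan(np.radians(f['vertical_fov'])/2)
    return np.array([[F,0,f['cx']],[0,F,f['cy']],[0,0,1.]])
def ray(f,uv):
    p=cv2.undistortPoints(np.array(uv,float).reshape(-1,1,2),K(f),np.array(f['D'],float)).reshape(-1,2)
    T=np.array(f['pose']); d=np.c_[p,np.ones(len(p))]@T[:3,:3].T
    return T[:3,3],d
def plane(f,uv,z):
    o,d=ray(f,uv); return o+d*((z-o[2])/d[:,2])[:,None]
def tri(f,u,g,v):
    o,d=ray(f,[u]);p,e=ray(g,[v]);A=np.c_[d[0],-e[0]];s=np.linalg.lstsq(A,p-o,rcond=None)[0]
    a=o+d[0]*s[0];b=p+e[0]*s[1];return (a+b)/2,np.linalg.norm(a-b)
def proj(f,P):
    T=np.linalg.inv(np.array(f['pose'])); rv=cv2.Rodrigues(T[:3,:3])[0]
    return cv2.projectPoints(np.array(P,float).reshape(-1,1,3),rv,T[:3,3],K(f),np.array(f['D'],float))[0].reshape(-1,2)
E
python3 - <<'E'
from h import *
for n in('scene','top'):
    f=grab(n,n+'0'); print(n,f['vertical_fov'],f['cx'],f['cy'],f['D'],np.round(f['pose'],3))
print(r.state())
E
```

```text
scene 48.916757461733816 275.9414380468544 207.64909555634304 [-0.01997279  0.          0.          0.          0.        ] [[ 1.530e-01  6.310e-01 -7.600e-01  1.603e+00]
 [ 9.880e-01 -9.700e-02  1.180e-01 -1.020e-01]
 [ 1.000e-03 -7.700e-01 -6.390e-01  9.070e-01]
 [ 0.000e+00  0.000e+00  0.000e+00  1.000e+00]]
top 52.86710659666782 281.8170289758804 214.04359026679256 [-0.03345167  0.          0.          0.          0.        ] [[-0.013 -0.994  0.105  0.494]
 [-1.     0.014  0.007  0.03 ]
 [-0.009 -0.105 -0.994  1.337]
 [ 0.     0.     0.     1.   ]]
{'t': 0.1, 'qpos': array([ 1.09400560e+00,  2.76557618e-01,  1.50601016e+00, -1.22322669e-05,
        1.36070029e+00, -1.21001278e-01]), 'joint_velocities': array([ 0.00185338, -0.00178164, -0.0043882 , -0.00086589, -0.00107122,
        0.00086337]), 'tau': array([ 2.56950254e-03, -4.17696512e+01, -2.46405762e+01,  2.41555072e-04,
        5.71331300e-03,  1.74138438e-05]), 'ee_pos': array([0.20008246, 0.53856418, 0.23051001]), 'tcp_rot': array([-2.40960743e-04,  1.76956595e-01,  9.84218300e-01, -8.02327500e-04]), 'wrist_force': array([ 0.03342789,  0.87025153, -0.33655431]), 'ft_torque': array([ 0.01688253, -0.0328281 ,  0.00207404]), 'grip_force': 0.0, 'width': 0.08536342394394457}
```

View pics/scene0.png

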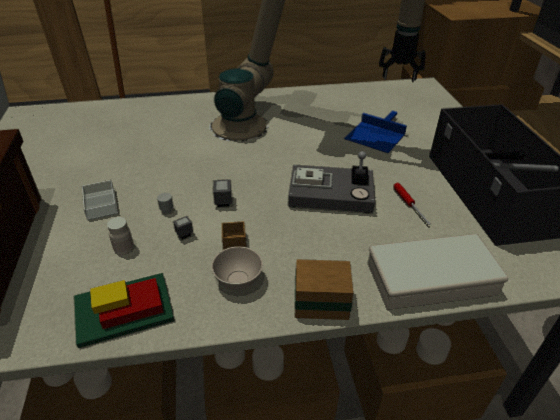

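View pics/top0.png

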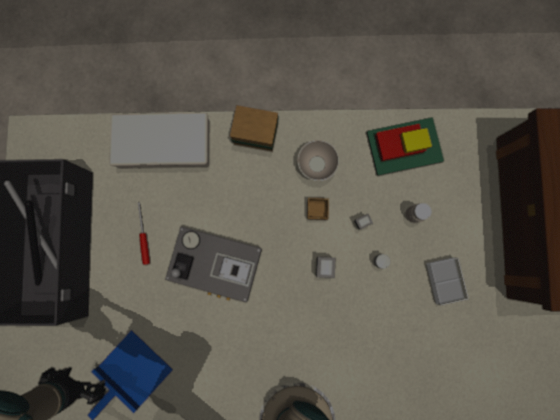

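The scene view shows the tester at (332,187), the small relay at (183,228) and the big relay at (222,192). In the top view the tester is at (213,263), with the dark hole near (236,270), the small relay at (363,221) and the big one at (325,267). I'll zoom in on both.

```bash
python3 - <<'E'
from h import *
t=load('top0')['pixels'][:,:,::-1]; s=load('scene0')['pixels'][:,:,::-1]
def c(i,x,y,w,h,k): return cv2.resize(np.ascontiguousarray(i[y:y+h,x:x+w]),None,fx=k,fy=k,interpolation=cv2.INTER_CUBIC)
a=c(t,160,220,105,84,4); b=c(t,340,205,50,42,8)[:336]
d=c(s,284,145,100,75,4); e=c(s,165,210,40,37,8)[:300]
W=max(a.shape[1]+b.shape[1],d.shape[1]+e.shape[1]); out=np.zeros((336+300,W,3),np.uint8)
out[:336,:420]=a; out[:b.shape[0],420:420+b.shape[1]]=b
out[336:336+d.shape[0],:400]=d; out[336:336+e.shape[0],420:420+e.shape[1]]=e
out=np.clip(out.astype(float)*1.6,0,255).astype(np.uint8)
cv2.imwrite('pics/crop.png',cv2.resize(out,None,fx=.94,fy=.94)[:598,:800])
E
```

```text
(no output)
```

View pics/crop.png

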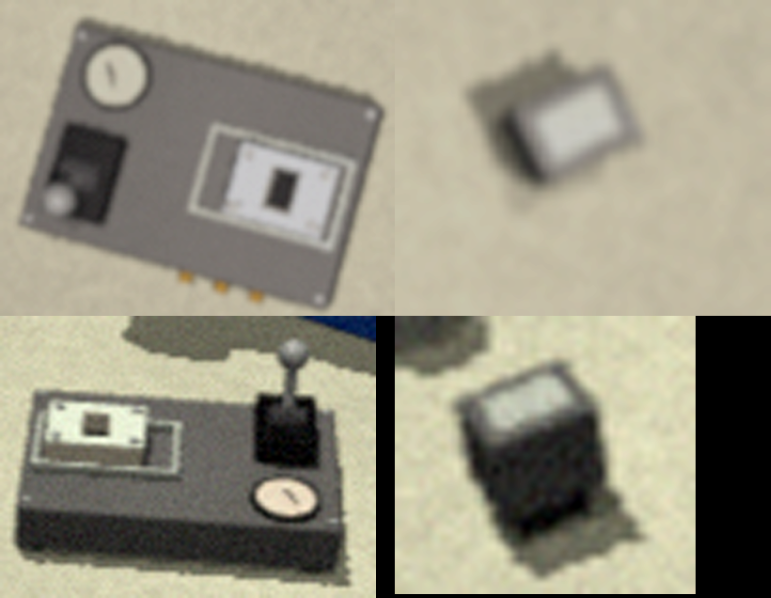

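The top crop shows the block with a dark hole centred around (283,187), and the lever ball at the front (lower) side. The small relay's label is clear in both views. Now I'll measure.

```bash
cat > m.py <<'E'
from h import *
k=8
def contour(f,box,fn,seed=None):
    x,y,w,h=box; im=f['pixels'][y:y+h,x:x+w]
    up=cv2.resize(np.ascontiguousarray(im),None,fx=k,fy=k,interpolation=cv2.INTER_CUBIC)
    m=fn(up).astype(np.uint8); cs=cv2.findContours(m,cv2.RETR_EXTERNAL,cv2.CHAIN_APPROX_NONE)[0]
    c=max(cs,key=cv2.contourArea).reshape(-1,2)
    return (c+.5)/k-.5+[x,y]
def rect(f,c,z):
    P=plane(f,c,z)[:,:2]; (cx,cy),(w,h),a=cv2.minAreaRect((P*1000).astype(np.float32))
    if w<h: w,h,a=h,w,a+90
    M=cv2.moments(c.astype(np.float32)); cen=(M['m10']/M['m00'],M['m01']/M['m00'])
    return np.round([cx,cy,w,h,(a+90)%180-90],1),np.round(cen,2),np.round(plane(f,[cen],z)[0]*1000,1)
E
python3 - <<'E'
from m import *
t=load('top0');s=load('scene0')
g=lambda u:cv2.cvtColor(u,cv2.COLOR_RGB2GRAY)
for n,f,boxes in(('top',t,dict(block=(212,252,48,36),hole=(228,262,15,16),label=(350,210,26,22))),('scene',s,dict(block=(291,164,33,18),hole=(303,170,13,9),label=(172,215,22,16)))):
    for q,b in boxes.items():
        x,y,w,h=b; G=g(f['pixels'][y:y+h,x:x+w]); print(n,q,np.percentile(G,[2,25,50,75,98]))
f=t
print(g(t['pixels'])[258:282,224:250]); print(g(t['pixels'])[212:230,352:374]); print(g(s['pixels'])[166:182,292:326]); print(g(s['pixels'])[214:232,172:196])
E
```

```text
top block [ 40.08  73.    90.   114.   125.  ]
top hole [ 30.    69.75 117.   125.   126.  ]
top label [ 43.    87.75 110.   117.   124.  ]
scene block [ 47.72  71.   102.   137.   151.  ]
scene hole [ 43.32  74.   132.   148.   151.  ]
scene label [ 17.    30.75  87.   122.   134.  ]
[[ 97 109 104  98  93  87  85  91  96 100 104 105 100  98  96  90  82  76
   74  73  71  72  71  71  71  72]
 [109 117 116 116 115 108 104 101  96  94  94  95  95  96  98 102 100  94
   91  83  78  77  76  74  73  71]
 [113 116 114 118 123 124 122 120 115 109 104  97  92  87  88  93  94  97
  101 100  97  97  93  85  80  78]
 [116 115 112 119 124 126 125 125 124 123 121 116 112 105 100  96  88  85
   93  96  97 103 105 101 100  95]
 [121 120 116 121 124 125 125 125 125 125 126 125 123 123 120 115 108 103
  101  96  89  91  96  99 103 103]
 [123 125 123 124 125 125 125 124 122 121 121 122 124 126 126 125 123 122
  121 114 108 102  97  92  93  92]
 [125 125 124 124 125 125 125 123 112 100  99 106 111 117 121 122 125 125
  126 124 123 119 114 107 104  98]
 [126 125 125 125 125 125 126 119  98  71  60  71  
[... 6853 characters left out ...]
05  42  34  51  66  76  79  71  68  53  44  31  29  22  19  20  22
   24  30  93 133 137 141]
 [127 107  55  24  38  59  68  63  48  40  28  23  26  19  18  22  23  18
   22  29  75 120 133 136]
 [126 107  58  17  25  38  40  34  27  28  17  23  19  18  24  17  21  24
   18  23  56 115 136 138]
 [130 115  73  28  19  28  27  21  25  22  25  22  23  26  21  15  26  21
   21  26  53 107 137 138]
 [136 132  98  26  16  24  25  22  13  18  20  18  23  15  23  19  19  13
   22  21  42 101 132 136]
 [132 135 102  41  17  23  10  24  18  25  18  24  22  21  23  19  22  18
   24  26  30 101 136 137]
 [131 132 112  58  28  19  21  25  20  24  24  24  20  24  23  22  27  23
   18  24  32  98 135 134]]
```

```bash
cat >> m.py <<'E'
def seedc(f,box,lo,hi,seed):
    x,y,w,h=box; G=cv2.cvtColor(f['pixels'],cv2.COLOR_RGB2GRAY)[y:y+h,x:x+w]
    up=cv2.resize(G,None,fx=k,fy=k,interpolation=cv2.INTER_CUBIC); m=((up>=lo)&(up<=hi)).astype(np.uint8)
    n,L=cv2.connectedComponents(m); m=(L==L[int((seed[1]-y+.5)*k),int((seed[0]-x+.5)*k)]).astype(np.uint8)
    c=cv2.findContours(m,cv2.RETR_EXTERNAL,cv2.CHAIN_APPROX_NONE)[0]; c=max(c,key=cv2.contourArea).reshape(-1,2)
    return (c+.5)/k-.5+[x,y]
E
python3 - <<'E'
from m import *
t=load('top0');s=load('scene0')
H=seedc(t,(225,258,22,22),0,80,(236,270)),seedc(s,(302,167,14,14),0,102,(309,173))
L=seedc(t,(350,209,26,24),105,255,(363,221)),seedc(s,(172,214,20,15),97,255,(182,221))
for n,(a,b),z in(('hole',H,.076),('label',L,.056)):
    A=rect(t,a,z);B=rect(s,b,z);print(n,A,B,*tri(t,A[1],s,B[1]))
# tester outline, big label
T=seedc(t,(160,218,108,90),0,98,(205,275)); print('tester',rect(t,T,.05))
B=seedc(t,(212,252,42,36),106,255,(228,270)); print('block',rect(t,B,.076))
Ts=seedc(s,(280,155,105,65),0,98,(340,200)); print('testers',rect(s,Ts,.05)[0])
E
```

```text
hole (array([462.1, 181. ,  31.6,  20. , -17.1]), array([234.52, 270.08]), array([462. , 181.1,  76. ])) (array([466.1, 178.1,  32.7,  22.7, -11.3]), array([309.05, 173.62]), array([466.7, 178.2,  76. ])) [0.46172606 0.18050641 0.07236149] 0.002021505822646513
label (array([ 604.6, -210.7,   31.3,   21. ,  -64.3]), array([363.86, 220.99]), array([ 604.6, -210.6,   56. ])) (array([ 607.9, -212.7,   31.2,   20.7,  -62.2]), array([182.01, 220.96]), array([ 607.9, -212.4,   56. ])) [ 0.60484953 -0.21190977  0.05319997] 0.001661862040804384
tester (array([481.3, 248.9, 265.1, 185.8,  74.1]), array([213.66, 263.42]), array([482.1, 247.6,  50. ]))
block (array([457.7, 176.9,  90.5,  62.5,  73.2]), array([234.46, 271.08]), array([459. , 181.3,  76. ]))
testers [479.2 271.6 329.1 304.1 -15.5]
```

Call:
{"op": "send_rows", "data": {"slide": [[406, -750, 0], [406, -750, 0], [406, -750, 0], [406, -750, 0], [406, -750, 0], [406, -750, 0], [406, -750, 0], [406, -750, 0], [406, -750, 0], [406, -750, 0]], "spin": [-0.1, -0.2, -0.3, -0.4, -0.5, -0.6, -0.7, -0.752, -0.752, -0.752], "fingers": 1}}

```text
t: 0.93
ee_pos: [0.3988, 0.1707, 0.2312]
tcp_rot: [-0.0, 0.526, 0.85, 0.0]
wrist_force: [0.8, 0.1, 0.3]
width: 0.0855
grip_force: 0.0
```

Call:
{"op": "send_rows", "data": {"slide": [[207, -382, 0], [207, -382, 0], [207, -382, 0], [207, -382, 0], [207, -382, 0], [207, -382, 0], [207, -382, 0], [207, -382, 0], [207, -382, 0], [207, -382, 0]], "spin": [0, 0, 0, 0, 0, 0, 0, 0, 0, 0]}}

```text
t: 1.77
ee_pos: [0.5975, -0.1957, 0.2308]
tcp_rot: [-0.0, 0.526, 0.85, 0.0]
wrist_force: [0.1, -0.2, 1.2]
width: 0.0851
grip_force: 0.0
```

Call:
{"op": "send_rows", "data": {"slide": [[0, 0, 0], [0, 0, 0], [0, 0, -40], [0, 0, -80], [0, 0, -115], [0, 0, -115], [0, 0, -115]], "spin": [0, 0, 0, 0, 0, 0, 0]}}

```text
t: 2.35
ee_pos: [0.5954, -0.1918, 0.115]
tcp_rot: [-0.003, 0.526, 0.851, -0.0]
wrist_force: [0.4, -0.7, 0.9]
width: 0.0854
grip_force: 0.0
```

```bash
python3 - <<'E'
from m import *
t=grab('top','top1');s=grab('scene','scene1'); S=r.state();print(S['ee_pos'],S['tcp_rot'])
c=lambda i,x,y:cv2.resize(np.ascontiguousarray(i['pixels'][y:y+90,x:x+90,::-1]),None,fx=4.4,fy=4.4)
print(proj(t,[S['ee_pos'],[.606,-.2115,.056]]),proj(s,[S['ee_pos'],[.606,-.2115,.056]]))
cv2.imwrite('pics/c1.png',np.clip(np.hstack([c(t,318,176),c(s,138,170)])*1.5,0,255))
E
```

```text
[ 0.59850977 -0.19358182  0.11875716] [1.85194650e-03 5.25658339e-01 8.50693689e-01 3.57957842e-04]
[[362.07368017 221.2560546 ]
 [364.1601246  220.538006  ]] [[186.02459438 200.70247338]
 [182.33056507 220.48119426]][ WARN:0@2.861] global loadsave.cpp:1063 imwrite_ Unsupported depth image for selected encoder is fallbacked to CV_8U.
```

View pics/c1.png

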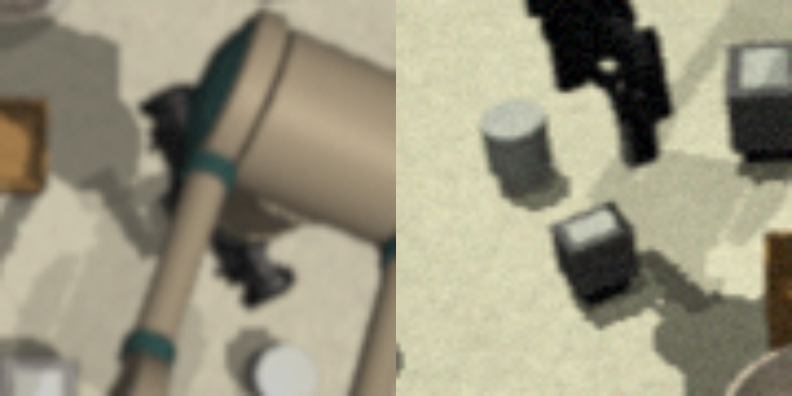

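The top view is blocked by the arm. The scene view shows the relay upright at crop (595,255) with the gripper behind it at (610,120). The second move was clipped about 19 mm short, so I'll correct that and descend.

Call:
{"op": "send_rows", "data": {"slide": [[9, -17, 0], [9, -17, 0], [9, -17, -30], [9, -17, -60], [9, -17, -75], [9, -17, -85], [9, -17, -92], [9, -17, -92], [9, -17, -92]], "spin": [0, 0, 0, 0, 0, 0, 0, 0, 0]}}

```text
t: 3.2
ee_pos: [0.6072, -0.211, 0.0257]
tcp_rot: [0.001, 0.526, 0.85, 0.0]
wrist_force: [0.7, -1.2, -0.0]
width: 0.0852
grip_force: 0.0
```

```bash
python3 - <<'E'
from m import *
P=[]
for i in range(4):
    s=grab('scene','scene2'); S=r.state();P.append(S['ee_pos']);print(S['ee_pos'],S['wrist_force'])
c=lambda i,x,y:cv2.resize(np.ascontiguousarray(i['pixels'][y:y+70,x:x+90,::-1]),None,fx=6,fy=6)
cv2.imwrite('pics/c2.png',np.clip(c(s,138,180)*1.5,0,255).astype(np.uint8))
E
```

```text
[ 0.60736104 -0.21115098  0.02590866] [ 0.756194    0.55546745 -0.52897814]
[ 0.60736128 -0.21119602  0.02595331] [ 0.83754507 -0.29537692 -0.92697966]
[ 0.60723588 -0.21117331  0.02586412] [0.3554955  0.29340863 0.95714703]
[ 0.60704245 -0.21108633  0.02563578] [-0.43337477  1.3210348  -0.47394806]
```

View pics/c2.png

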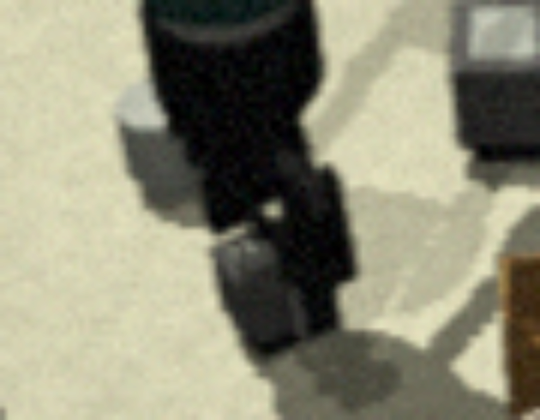

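The picture shows the relay at (260,295), straddled by the fingers. I'll close on it.

Call:
{"op": "send_rows", "data": {"slide": [[0, 0, 0], [0, 0, 0], [0, 0, 0], [0, 0, 0], [0, 0, 0], [0, 0, 0], [0, 0, 0], [0, 0, 0], [0, 0, 0], [0, 0, 0]], "spin": [0, 0, 0, 0, 0, 0, 0, 0, 0, 0], "fingers": 0, "grip_force": 50}}

```text
t: 4.23
ee_pos: [0.6062, -0.2108, 0.0245]
tcp_rot: [0.0, 0.526, 0.85, -0.0]
wrist_force: [-1.0, 0.9, 3.0]
width: 0.033
grip_force: 49.7
```

Call:
{"op": "send_rows", "data": {"slide": [[0, 0, 40], [0, 0, 80], [0, 0, 120], [0, 0, 160], [0, 0, 176], [0, 0, 176]], "spin": [0, 0, 0, 0, 0, 0]}}

```text
t: 4.73
ee_pos: [0.6089, -0.2119, 0.2058]
tcp_rot: [0.005, 0.526, 0.85, 0.001]
wrist_force: [0.4, 0.5, -0.5]
width: 0.0333
grip_force: 49.9
```

Call:
{"op": "send_rows", "data": {"slide": [[-14, 39, 0], [-28, 78, 0], [-42, 117, 0], [-56, 156, 0], [-71, 195, 0], [-85, 234, 0], [-100, 274, 0], [-114, 313, 0], [-128, 352, 0], [-142, 391, 0]], "spin": [0.08, 0.16, 0.24, 0.32, 0.4, 0.48, 0.56, 0.64, 0.72, 0.8]}}

```text
t: 5.57
ee_pos: [0.4621, 0.1814, 0.1984]
tcp_rot: [-0.002, 0.152, 0.988, -0.0]
wrist_force: [0.7, 0.9, -1.0]
width: 0.0336
grip_force: 50.0
```

Call:
{"op": "send_rows", "data": {"slide": [[0, 0, 0], [0, 0, 0], [0, 0, -35], [0, 0, -60], [0, 0, -70], [0, 0, -70], [0, 0, -70], [0, 0, -70]], "spin": [0.024, 0.024, 0.024, 0.024, 0.024, 0.024, 0.024, 0.024]}}

```text
t: 6.23
ee_pos: [0.4657, 0.1795, 0.1313]
tcp_rot: [0.001, 0.142, 0.99, 0.0]
wrist_force: [0.7, 0.3, -0.0]
width: 0.033
grip_force: 50.0
```

```bash
python3 - <<'E'
from m import *
s=grab('scene','scene3'); t=grab('top','top3');S=r.state();print(S['ee_pos'],S['tcp_rot'],S['wrist_force'],S['width'])
c=lambda i,x,y:cv2.resize(np.ascontiguousarray(i['pixels'][y:y+100,x:x+100,::-1]),None,fx=4,fy=4)
cv2.imwrite('pics/c3.png',np.clip(np.hstack([c(t,185,220),c(s,270,110)])*1.5,0,255).astype(np.uint8))
E
```

```text
[0.46567031 0.17978821 0.13169559] [1.41913235e-03 1.41843492e-01 9.89887923e-01 5.55969401e-04] [ 0.36235256  0.53135179 -0.17097149] 0.03353017955314123
```

View pics/c3.png

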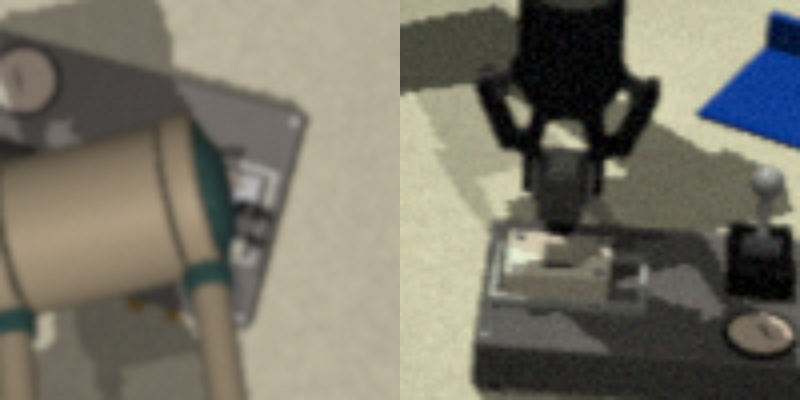

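The top view is occluded. In the scene view the relay hangs just behind and above the hole, with its foot at crop (563,225) and the hole at (572,250). I'll read the foot's edges.

```bash
python3 - <<'E'
from m import *
s=load('scene3');np.set_printoptions(linewidth=200)
print(cv2.cvtColor(s['pixels'],cv2.COLOR_RGB2GRAY)[146:180,296:328])
# predicted foot bottom/box bottom corners if relay centre at TCP
a=np.radians(-16.3);R=np.array([[np.cos(a),-np.sin(a)],[np.sin(a),np.cos(a)]])
def box(c,hx,hy,z): return np.c_[(np.array([[hx,hy],[hx,-hy],[-hx,-hy],[-hx,hy]])@R.T)+c,[z]*4]
c=[.4645,.1795]
print(np.round(proj(s,box(c,.015,.010,.1065)),1),np.round(proj(s,box(c,.022,.017,.1225)),1))
print(np.round(proj(s,box([.464,.1797],.0164,.0109,.076)),1))
E
```

```text
[[ 13  14  16 ...   9   2   0]
 [ 60  63  54 ...   9   0  16]
 [106 105 103 ...  11   9  35]
 ...
 [120 131  95 ...  20  24  20]
 [ 90  95  86 ...  21  21  23]
 [ 69  70  69 ...  26  45  51]]
[[312.7 168.1]
 [306.1 167.6]
 [306.9 162. ]
 [313.4 162.5]] [[315.1 165.2]
 [303.8 164.3]
 [305.  156.3]
 [316.1 157.1]]
[[312.5 176.4]
 [305.4 175.9]
 [306.2 169.8]
 [313.2 170.3]]
```

```bash
python3 - <<'E'
from m import *
import sys
s=load('scene3');np.set_printoptions(linewidth=220,threshold=sys.maxsize)
print(cv2.cvtColor(s['pixels'],cv2.COLOR_RGB2GRAY)[156:178,298:322])
E
```

```text
[[135 134  87  16  24  35  34  22  25  26  24  25  26  24  27  24  22  16  28  36  29   6  34  62]
 [138 132  95  49  34  37  29  27  21  20  24  24  25  26  21  25  25  14  21  35  13   2  35  57]
 [138 133 128 116  83  48  28  26  28  27  24  25  25  24  28  26  26  20  25  34  22  18  48  63]
 [131 106  84  84  70  41  22  27  27  28  29  26  24  23  25  22  28  21  27  39  39  37  58  70]
 [ 89  78  66  69  64  53  40  24  28  29  21  21  26  27  29  23  24  20  30  37  44  48  50  61]
 [ 72  72  70  66  68  62  39  28  24  29  21  25  21  27  30  23  27  33  39  50  45  48  46  54]
 [ 72  68  71  66  66  58  40  26  27  22  21  22  22  17  25  27  28  43  45  48  46  46  49  52]
 [ 71  68  68  71  69  59  40  24  20  25  19  21  21  21  23  22  21  44  60  59  47  46  47  48]
 [ 62  60  63  68  68  57  42  26  25  25  26  26  23  24  27  23  30  49  67  66  58  52  49  49]
 [ 54  53  57  61  61  55  51  43  32  13  14  14  18  22  20  19  32  54  70  64  59  56  40  41]
 [ 56  53  56  57  53  57  53  50  30   9  10   5   5   9   7  14  27  32  32  38  42  35  29  34]
 [ 90  78  
[... 378 characters left out ...]
0  45]
 [132 133 135 136 132 136 131 123  88  71  69  71  73  71  64  61  58  56  57  59  57  56  60  62]
 [152 149 138 131 135 133 129 118  85  62  61  63  62  65  59  57  61  56  54  59  54  61  98 119]
 [154 156 152 149 148 146 134 112  80  61  57  59  59  61  63  53  60  58  54  53  56  62  85 125]
 [154 154 154 151 150 153 141 109  70  61  57  61  62  58  58  58  55  55  59  71  82  74  78  92]
 [136 144 144 128 101  96  88  70  51  42  45  45  46  46  57  54  57  59  71  77  83  84  83  80]
 [107 102  99  96  82  85  80  61  40  28  29  27  29  28  31  53  57  71  78  84  84  80  84  79]
 [ 95  97  98  84  83  79  82  82  77  72  76  78  74  77  74  76  80  80  79  78  70  63  67  76]]
```

The relay's back-face edges, at columns 303.8 and 314.9, match the prediction, and so does the hole. They're aligned to about 1 mm, so I'll descend gently.

Call:
{"op": "send_rows", "data": {"slide": [[0, 0, -15], [0, 0, -24], [0, 0, -28], [0, 0, -30], [0, 0, -32], [0, 0, -33], [0, 0, -33]], "spin": [0, 0, 0, 0, 0, 0, 0]}}

```text
t: 6.92
ee_pos: [0.4637, 0.1801, 0.0982]
tcp_rot: [-0.0, 0.141, 0.99, 0.0]
wrist_force: [-3.2, 0.3, 5.6]
width: 0.0331
grip_force: 50.9
```

```bash
python3 -c "
from plant import r
S=r.state();print(S['ee_pos'],S['wrist_force'],S['ft_torque'],S['width'])"
```

```text
[0.46370506 0.18011529 0.09824643] [-3.20575696  0.29308379  5.61142753] [-0.02943003  0.58444356  0.05987366] 0.03307977971360165
```

Call:
{"op": "send_rows", "data": {"slide": [[-1, 0.3, 0], [-1.5, 0.4, 0], [-1.5, 0.4, -1], [-1.5, 0.4, -2], [-1.5, 0.4, -3], [-1.5, 0.4, -3]], "spin": [0, 0, 0, 0, 0, 0]}}

```text
t: 7.42
ee_pos: [0.4636, 0.1803, 0.0976]
tcp_rot: [0.001, 0.141, 0.99, 0.0]
wrist_force: [-6.7, -2.3, 22.6]
width: 0.033
grip_force: 53.2
```

Call:
{"op": "send_rows", "data": {"slide": [[0, 0, 3], [-1.6, -0.2, 3], [-1.6, -0.2, 2], [-1.6, -0.2, 1], [-1.6, -0.2, 0], [-1.6, -0.2, 0]], "spin": [0, 0, 0, 0, 0, 0]}}

```text
t: 7.92
ee_pos: [0.4612, 0.1803, 0.0937]
tcp_rot: [-0.0, 0.141, 0.99, 0.0]
wrist_force: [0.5, 2.3, -2.4]
width: 0.0336
grip_force: 49.9
```

```bash
python3 -c "
from plant import r
S=r.state();print(S['ee_pos'],S['wrist_force'],S['ft_torque'],S['width'])"
```

```text
[0.46119324 0.18033675 0.09366939] [ 0.53937385  2.33498096 -2.38354064] [ 0.33379587 -0.07917487 -0.01486288] 0.03358980388895475
```

It's in the hole, so I'll press it home.

Call:
{"op": "send_rows", "data": {"slide": [[0, 0.3, -2], [0, 0.3, -4], [0, 0.3, -6], [0, 0.3, -8], [0, 0.3, -9], [0, 0.3, -10], [0, 0.3, -10]], "spin": [0, 0, 0, 0, 0, 0, 0]}}

```text
t: 8.5
ee_pos: [0.4611, 0.1804, 0.0846]
tcp_rot: [-0.0, 0.141, 0.99, 0.0]
wrist_force: [-0.2, -0.0, 1.4]
width: 0.0336
grip_force: 50.1
```

Call:
{"op": "send_rows", "data": {"slide": [[0, 0, -0.5], [0, 0, -1], [0, 0, -1.5], [0, 0, -2], [0, 0, -2]], "spin": [0, 0, 0, 0, 0]}}

```text
t: 8.92
ee_pos: [0.4611, 0.1804, 0.0845]
tcp_rot: [0.0, 0.141, 0.99, 0.0]
wrist_force: [-4.2, -1.5, 16.3]
width: 0.0334
grip_force: 51.9
```

It's seated: force rises and z stops at 84.5. Now I'll release and lift.

Call:
{"op": "send_rows", "data": {"slide": [[0, 0, 1.5], [0, 0, 1.5], [0, 0, 1.5], [0, 0, 1.5], [0, 0, 1.5], [0, 0, 1.5], [0, 0, 1.5], [0, 0, 1.5]], "spin": [0, 0, 0, 0, 0, 0, 0, 0], "fingers": 0.8}}

```text
t: 9.58
ee_pos: [0.4612, 0.1804, 0.0837]
tcp_rot: [-0.0, 0.141, 0.99, -0.0]
wrist_force: [-0.0, -0.1, -1.2]
width: 0.0684
grip_force: 0.0
```

Call:
{"op": "send_rows", "data": {"slide": [[0, 0, 20], [0, 0, 60], [0, 0, 100], [0, 0, 140], [0, 0, 150], [-100, 0, 150], [-120, 0, 150], [-120, 0, 150], [-120, 0, 150], [-120, 0, 150]], "spin": [0, 0, 0, 0, 0, 0, 0, 0, 0, 0]}}

```text
t: 10.42
ee_pos: [0.3394, 0.1803, 0.2339]
tcp_rot: [0.0, 0.141, 0.99, 0.0]
wrist_force: [1.1, 0.2, 0.1]
width: 0.0685
grip_force: 0.0
```

```bash
python3 - <<'E'
from m import *
s=grab('scene','scene4'); t=grab('top','top4');S=r.state();print(S['ee_pos'],S['tcp_rot'],S['wrist_force'],S['width'])
c=lambda i,x,y:cv2.resize(np.ascontiguousarray(i['pixels'][y:y+100,x:x+100,::-1]),None,fx=4,fy=4)
cv2.imwrite('pics/c4.png',np.clip(np.hstack([c(t,165,215),c(s,284,120)])*1.5,0,255).astype(np.uint8))
E
```

```text
[0.34208387 0.18056463 0.23407551] [8.95529598e-04 1.41328044e-01 9.89962364e-01 3.16692830e-04] [ 0.48383272  0.66062055 -0.52227165] 0.06850951083552743
```

View pics/c4.png

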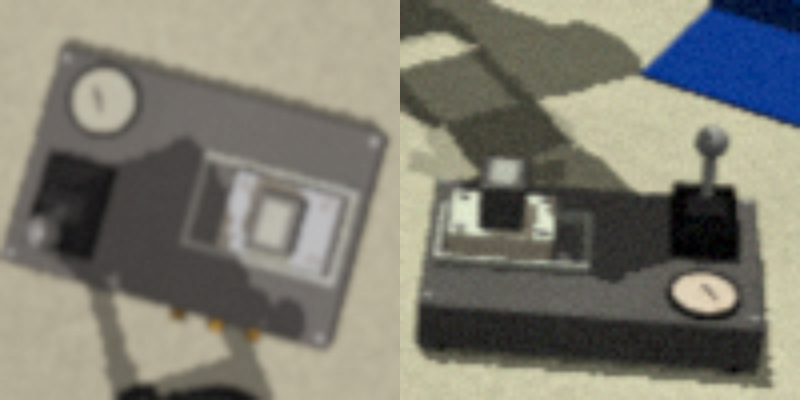

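The relay sits flat on the block in both views: top crop (275,220), scene (502,190). The lever ball is at the front, at scene crop (711,141) and top (40,232). Next is the ball's position.

```bash
python3 - <<'E'
from m import *
t=load('top0');s=load('scene0')
A=seedc(t,(168,265,16,16),75,255,(176,273)); B=seedc(s,(354,148,14,14),0,105,(361.5,154))
print(rect(t,A,.12),rect(s,B,.12))
P,e=tri(t,(175.7,273.3),s,(361.9,155.2));print(P,e)
c=np.array([.4611,.1804]);a=np.radians(-16.3);x=np.array([np.cos(a),np.sin(a)]);y=np.array([-x[1],x[0]])
for hy in(-.062,): # tester frame coords of the ball relative to hole
    d=P[:2]-c;print('ball rel hole in tester axes',d@x,d@y)
import math
for L in(0,.5,1.):  # predicted ball in tester frame: x=-30+55 sin(L-.5)
    print(L,-.030+.055*math.sin(L-.5),.072+.055*math.cos(L-.5))
T=seedc(t,(160,218,108,90),0,98,(205,275));P=plane(t,T,.05)[:,:2];print('tester y-range rel hole',((P-c)@y).min(),((P-c)@y).max(),((P-c)@x).min(),((P-c)@x).max())
E
```

```text
(array([456.4, 347.5,  20.7,  20.6, -70.7]), array([174.66, 273.08]), array([456.4, 347.9, 120. ])) (array([449.3, 343.4,  82.7,  43.7, -16.2]), array([360.85, 153.07]), array([443.4, 345.9, 120. ]))
[0.45582576 0.34517609 0.12016142] 0.0005736893075934439
ball rel hole in tester axes -0.051309408134558664 0.1566726578314906
0 -0.056368404623231165 0.1202670409039705
0.5 -0.03 0.127
1.0 -0.0036315953767688328 0.1202670409039705
tester y-range rel hole -0.06154132727379394 0.204223241036624 -0.0924186420713359 0.0937524640704112
```

Call:
{"op": "send_rows", "data": {"slide": [[15, 35, 0], [30, 70, 0], [44, 105, 0], [58, 140, 0], [71, 177, 0], [71, 177, 0], [71, 177, 0], [71, 177, 0], [71, 177, 0]], "spin": [0, 0, 0, 0, 0, 0, 0, 0, 0], "fingers": 0}}

```text
t: 11.27
ee_pos: [0.4123, 0.3563, 0.2334]
tcp_rot: [-0.0, 0.142, 0.99, -0.001]
wrist_force: [-0.9, -0.7, -0.3]
width: -0.0003
grip_force: 0.0
```

Call:
{"op": "send_rows", "data": {"slide": [[0, 0, -35], [0, 0, -70], [0, 0, -100], [0, 0, -128], [0, 0, -128], [0, 0, -128]], "spin": [0, 0, 0, 0, 0, 0]}}

```text
t: 11.77
ee_pos: [0.4115, 0.3559, 0.1055]
tcp_rot: [-0.001, 0.142, 0.99, -0.001]
wrist_force: [1.6, 0.8, 0.9]
width: 0.0003
grip_force: 0.0
```

```bash
python3 - <<'E'
from m import *
s=grab('scene','scene5');S=r.state();print(S['ee_pos'],S['tcp_rot'],S['wrist_force'],S['width'])
c=lambda i,x,y:cv2.resize(np.ascontiguousarray(i['pixels'][y:y+90,x:x+120,::-1]),None,fx=5,fy=5)
cv2.imwrite('pics/c5.png',np.clip(c(s,284,110)*1.5,0,255).astype(np.uint8))
E
```

```text
[0.41280018 0.35699996 0.10701276] [4.78321167e-04 1.41944388e-01 9.89874434e-01 4.08921407e-04] [0.08994267 0.42080271 0.43572629] 0.0002694319800883145
```

View pics/c5.png

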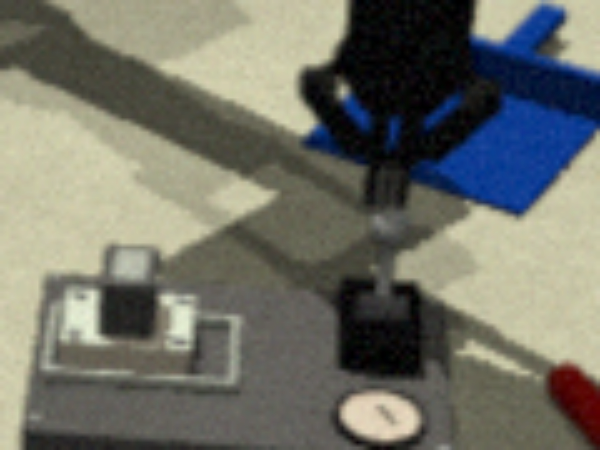

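The closed fingers stand right behind the ball, which is at (388,222). I'll push it now.

Call:
{"op": "send_rows", "data": {"slide": [[7, -2, 0], [14, -4, 0], [20, -6, 0], [26, -7.5, 0], [32, -9, 0], [38, -11, 0], [44, -13, 0], [50, -14.5, 0], [55, -16, 0], [60, -17.5, 0]], "spin": [0, 0, 0, 0, 0, 0, 0, 0, 0, 0]}}

```text
t: 12.65
ee_pos: [0.4727, 0.3397, 0.1055]
tcp_rot: [-0.0, 0.142, 0.99, -0.0]
wrist_force: [-2.2, 0.6, -1.0]
width: 0.0001
grip_force: 0.7
```

Call:
{"op": "send_rows", "data": {"slide": [[3, -1, 0], [6, -2, 0], [8, -2.4, 0], [10, -3, 0], [10, -3, 0]], "spin": [0, 0, 0, 0, 0]}}

```text
t: 13.07
ee_pos: [0.478, 0.3377, 0.1052]
tcp_rot: [-0.004, 0.142, 0.99, -0.0]
wrist_force: [-8.9, 3.5, 3.4]
width: 0.0
grip_force: 4.9
```

```bash
python3 - <<'E'
from m import *
s=grab('scene','scene6');S=r.state();print(S['ee_pos'],S['wrist_force'])
c=lambda i,x,y:cv2.resize(np.ascontiguousarray(i['pixels'][y:y+90,x:x+120,::-1]),None,fx=5,fy=5)
a=np.radians(-16.3);x=np.array([np.cos(a),np.sin(a),0]);P=np.array([.4558,.3452,.120])
for L in(0,.5,.85,1): print(L,proj(s,P+x*.055*(np.sin(L-.5)+np.sin(.5))+[0,0,.055*(np.cos(L-.5)-np.cos(.5))]))
cv2.imwrite('pics/c6.png',np.clip(c(s,284,110)*1.5,0,255).astype(np.uint8))
E
```

```text
[0.47798117 0.33764103 0.10523152] [-9.63925499  4.77939278  2.49927609]
0 [[361.80568685 155.25425824]]
0.5 [[362.1724706  158.12536471]]
0.85 [[362.1184071  162.49701363]]
1 [[362.01422508 164.83018668]]
```

View pics/c6.png

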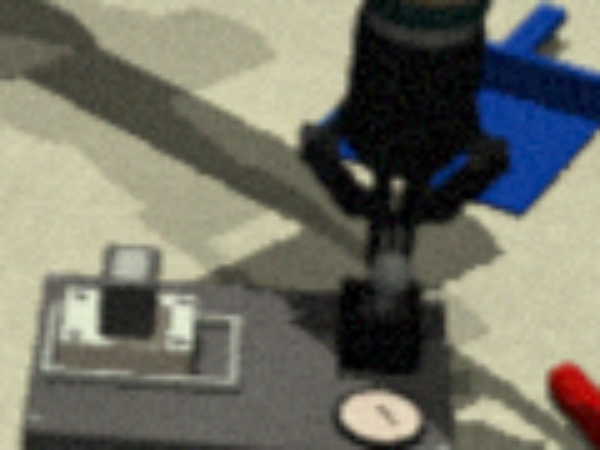

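The ball is now at (390,268), i.e. pixel row 163.6, which is close to the stop, and the force has risen to 10 N. A bit more push, then I'll back off.

Call:
{"op": "send_rows", "data": {"slide": [[1.5, -0.5, 0], [3, -1, 0], [4, -1.2, 0], [4, -1.2, 0], [4, -1.2, 0]], "spin": [0, 0, 0, 0, 0]}}

```text
t: 13.53
ee_pos: [0.4781, 0.3375, 0.1052]
tcp_rot: [-0.008, 0.142, 0.99, 0.0]
wrist_force: [-16.7, 6.9, 5.4]
width: -0.0
grip_force: 8.9
```

Call:
{"op": "send_rows", "data": {"slide": [[-20, 6, 0], [-50, 15, 0], [-75, 22, 0], [-75, 22, 35], [-75, 22, 70], [-75, 22, 110], [-75, 22, 130], [-75, 22, 130], [-75, 22, 130]], "spin": [0, 0, 0, 0, 0, 0, 0, 0, 0]}}

```text
t: 14.28
ee_pos: [0.4122, 0.3581, 0.2375]
tcp_rot: [0.002, 0.141, 0.99, 0.001]
wrist_force: [-0.3, 0.3, -1.4]
width: -0.0
grip_force: 0.0
```

```bash
python3 - <<'E'
from m import *
s=grab('scene','scene7');S=r.state();print(S['ee_pos'],S['wrist_force'])
c=lambda i,x,y:cv2.resize(np.ascontiguousarray(i['pixels'][y:y+90,x:x+120,::-1]),None,fx=5,fy=5)
cv2.imwrite('pics/c7.png',np.clip(c(s,284,110)*1.5,0,255).astype(np.uint8))
E
```

```text
[0.41128642 0.35743128 0.23574027] [-0.16747983  0.08463943 -0.42473661]
```

View pics/c7.png

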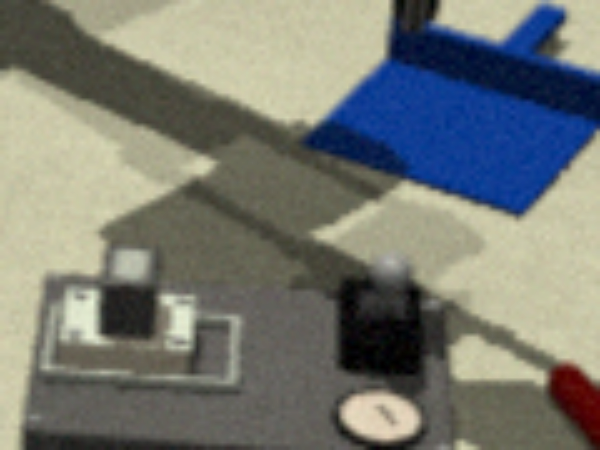

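The lever stays over at its stop, with the ball at (390,270). The relay is seated and the arm is clear of everything.

```bash
python3 -c "
from plant import r
print(r.hand_in())"
```

```text
the job is handed in; nothing more can be done
None
```

I plugged the small relay in until its shoulder sat flat on the block, let go of it, then pushed the lever over to its back stop and handed the job in at about 14 s; the hand-in call returned no verdict.

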